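# Blow the dust off the carved mugs

### The arm

A 7-joint arm with a two-finger parallel gripper is mounted at the origin on the work surface. World frame = base frame: x ahead of the robot, y to its left, z up, the work surface at z = 0. Lengths are in m, angles in rad, forces in N, time in s.
With the tool pointing down it reaches from about 0.425 to 0.925 m from the base axis. Payload 6.8 kg.
Tool frame: the origin (TCP) lies between the finger pads; the fingertips stand r.tips_ahead ahead of it and the grasp point (between the pads) lies 5 mm behind it (r.tips_ahead is the distance from the TCP to the fingertips, in m); z points along the fingers, y is the line along which they close (so a half turn about z gives the same grasp; the last joint's range is limited). The gripper opens to 85 mm and grips with 20 to 120 N. Pads are 22 mm wide; open, the fingers measure 114 mm over their backs; the gripper's body (76 mm by 85 mm) begins 54 mm behind the grasp point. The pads swing forward as they close: fully open they stand 13 mm farther back than shut.
Start: joints at [1.16, 0.477, 0.022, 1.555, -0.011, 1.109, -0.083], TCP at [0.201, -0.644, 0.245] pointing down, gripper open.
Joint ranges: [-2.96, 2.96], [-0.34, 2.1], [-1.41, 1.46], [0.24, 2.44], [-1.37, 4.51], [0.17, 1.92], [-2.96, 2.96]. Speed limits (rad/s): [2.39, 2.39, 3.14, 3.14, 3.14, 3.14, 3.14].

### API

Orientations are given as a rotation vector (axis times angle).
In Python, from bench import r gives the robot as it stands.
- The arm moves only by the tool move_arm, never from a script. Its argument "rows" is one flat list of numbers, 4 for each row, row after row: the shift along the tool's x, y, z in cm, then the turn about the tool's z in degrees. In form: [tx, ty, tz, twist, tx, ty, tz, twist, ...]. A call has 1 to 10 rows; each row is the pose to reach, as a shift and turn from the pose commanded when the call began, along the tool's axes at that moment; what a row does not reach only later rows make up. A row lasts 1/8 s, in which the tool goes at most 62.5 mm and 10.7 degrees, less where a joint would pass 70% of its speed; a pose out of reach is approached as far as the arm can. A call with a gripper value outside its range is refused whole. "fingers" is the opening, from 0 (shut) to 1 (fully open), set as the call begins (left out, the last holds). The fingers move at their own pace and stop on an object; "newtons" is the grip in N (left out, the last holds). Time passes only in rows, so rows that repeat a pose let the fingers close. It gives the time, the measured TCP pose, the force, the opening and the grip force at its end, in the units of the state.
- r.get_obs(): the state, without advancing time (a new reading comes with each control period).
- r.grab_frame(name): name is "scene" or "top"; returns the picture (384x512x3 uint8, blue, green, red); there is no depth.
- r.camera_params(name): a dict with "fx", "fy", "cx", "cy" (pixels), "k1" (the pictures are not rectified: a ray, as slopes to the right and down, at radius r is drawn at 1 + k1 r^2 times it, then the intrinsics apply), "world_from_camera" (4x4, takes a point from camera to world coordinates). Camera axes: x right, y down, z forward; pixel columns grow to the right and rows downward; lengths in m; the calibration is good to about 2 mm. A picture is of the moment at which its call begins. camera_params takes no time and is no camera call.
- r.hand_in(): hands the job in; it is judged then, once.
The state is a dict: "clock": time; "joints": joint angles; "qvel": joint speeds; "tau": joint torques, N m; "tcp_pos": TCP position; "orientation": TCP orientation; "contact_force": force on the tool from outside, world axes, zero at the start; "moment": the same for the moment, N m; "grip_width": finger opening in m; "gripper_force": force on a finger pad.
Only numpy, scipy, OpenCV 4.12 (cv2) and the standard library are available. Lean on these libraries where they do the work, as an engineer would, in place of code of your own. Each camera call takes 0.05 s, during which the arm holds its last target. There are 200 camera calls.

### The job

Stand every carved mug upright on the grille of the dust-off tray and only then turn the power isolator on; press the treadle pedal right down to its stop, hold it there for a second or two, and let it come back up. Turn the isolator off again before you touch the mugs, then stand all of them upright and wholly on the dark finished-work board. Set the mugs down gently, without dropping them, and leave the tools and other pieces lying about where they are.

Things in the scene. Friction and masses are not known exactly. Their poses are not given: they have to be found in the camera images.
- mug0: carved wooden mug, 85 mm tall, outer radius 32 mm at the foot, 36 mm at the rim, wall 8 mm, inner floor 12 mm up, 0.16 kg. A loop handle (bar 12 mm thick, from 26 to 68 mm up, reaching 68 mm from the axis) sticks out along its own +x. Origin: centre of the underside, z up its axis. Two or three mugs are there; an absent one reads None from the start.
- mug1: carved wooden mug, 85 mm tall, outer radius 32 mm at the foot, 36 mm at the rim, wall 8 mm, inner floor 12 mm up, 0.16 kg. A loop handle (bar 12 mm thick, from 26 to 68 mm up, reaching 68 mm from the axis) sticks out along its own +x. Origin: centre of the underside, z up its axis. Two or three mugs are there; an absent one reads None from the start.
- mug2: carved wooden mug, 85 mm tall, outer radius 32 mm at the foot, 36 mm at the rim, wall 8 mm, inner floor 12 mm up, 0.16 kg. A loop handle (bar 12 mm thick, from 26 to 68 mm up, reaching 68 mm from the axis) sticks out along its own +x. Origin: centre of the underside, z up its axis. Two or three mugs are there; an absent one reads None from the start.
- tray_floor (a point): centre of the top of the dust-off tray, a flat grey grille with dark slots, 160 mm (its x) by 390 mm (its y), its top 20 mm above the table, without a lip; along its +x edge stands a blue manifold, 30 mm deep, 40 mm high over the table, with a nozzle bar up to 60 mm high that dips as the pedal goes down. z up.
- board_top (a point): centre of the top face of the finished-work board, a dark flat wooden board 340 mm (its x) by 150 mm (its y), top 8 mm above the table, no lip. z up.
- pedal (a joint): pedal of the treadle, rad: 0 up at rest, 0.25 down at its stop. A spring returns it; at the pad about 5 N starts it and 13 N takes it to the stop.
- pedal_pad (a point): point on top of the rubber tread where to press, 125 mm from the hinge, 78 mm above the table at rest, 47 mm when down (moves with the pedal). The aluminium pedal is 78 mm wide (its y), 155 mm long; its free end is 30 mm further along this point's -x and is raised by 0.29 rad at rest. At rest this point's x and y are level.
- switch (a joint): rotary handle of the power isolator, rad: 0 off, 1.3 on (turned clockwise seen from above to its stop). It stays where it is left; friction 0.12 N m.
- switch_grip (a point): middle of the isolator's black bar handle, on its axis, 12 mm below the bar's top and 86 mm above the table. The bar is 66 mm long (along this point's x, turning with the handle), 14 mm thick (its y) and 30 mm high; it stands on a white box 100 x 100 mm, 55 mm high. z up.
- knife: carving knife lying flat, 165 mm long, wooden handle, a bystander to be left alone; origin at its underside
- sander: cork sanding block 75 x 45 x 30 mm, a bystander to be left alone; origin at its underside
- spoon: carved wooden spoon lying flat, 170 mm long, a bystander to be left alone; origin at its underside
- lattice_cube: carved wooden cube, 38 mm, a bystander to be left alone; origin at its underside

How it is judged:
On the way, in this order (a step that is already met when the one before it is completed fails the run):
1. all mugs stand released in the tray, isolator still off (x of mug0 in the frame of tray_floor between -0.05 and 0.05 m and y of mug0 in the frame of tray_floor between -0.163 and 0.163 m and z of mug0 in the frame of tray_floor between -0.005 and 0.007 m and angle between each of mug0, mug1, mug2's own z axis and vertical below 0.12 rad and contact force between the fingers and mug0 below 0.5 N and x of mug1 in the frame of tray_floor between -0.05 and 0.05 m and y of mug1 in the frame of tray_floor between -0.163 and 0.163 m and z of mug1 in the frame of tray_floor between -0.005 and 0.007 m and contact force between the fingers and mug1 below 0.5 N and x of mug2 in the frame of tray_floor between -0.05 and 0.05 m and y of mug2 in the frame of tray_floor between -0.163 and 0.163 m and z of mug2 in the frame of tray_floor between -0.005 and 0.007 m and contact force between the fingers and mug2 below 0.5 N and value of joint switch below 0.13 rad), for 0.2 s.
2. the isolator is turned on, with the mugs in the tray (x of mug0 in the frame of tray_floor between -0.05 and 0.05 m and y of mug0 in the frame of tray_floor between -0.163 and 0.163 m and z of mug0 in the frame of tray_floor between -0.005 and 0.007 m and angle between each of mug0, mug1, mug2's own z axis and vertical below 0.12 rad and contact force between the fingers and mug0 below 0.5 N and x of mug1 in the frame of tray_floor between -0.05 and 0.05 m and y of mug1 in the frame of tray_floor between -0.163 and 0.163 m and z of mug1 in the frame of tray_floor between -0.005 and 0.007 m and contact force between the fingers and mug1 below 0.5 N and x of mug2 in the frame of tray_floor between -0.05 and 0.05 m and y of mug2 in the frame of tray_floor between -0.163 and 0.163 m and z of mug2 in the frame of tray_floor between -0.005 and 0.007 m and contact force between the fingers and mug2 below 0.5 N and value of joint switch above 1.15 rad), for 0.2 s.
3. the pedal is held down at its stop for 0.8 s, with the isolator on and the mugs in the tray (all of step 2 and value of joint pedal above 0.22 rad), for 0.8 s.
4. the pedal is up again and the isolator off, with the mugs still in the tray (all of step 1 and value of joint pedal below 0.04 rad), for 0.2 s.
At the end, for the whole second after the job is handed in: every mug present stands upright (within 7 degrees), released and at rest on the finished-work board, its centre at least 27 mm inside every edge of the board; isolator off (under 0.13 rad), pedal up (under 0.04 rad) (x of mug0 in the frame of board_top between -0.143 and 0.143 m and y of mug0 in the frame of board_top between -0.048 and 0.048 m and z of mug0 in the frame of board_top between -0.005 and 0.007 m and angle between each of mug0, mug1, mug2's own z axis and vertical below 0.12 rad and contact force between the fingers and mug0 below 0.5 N and linear speed of each of mug0, mug1, mug2 below 0.03 m/s and x of mug1 in the frame of board_top between -0.143 and 0.143 m and y of mug1 in the frame of board_top between -0.048 and 0.048 m and z of mug1 in the frame of board_top between -0.005 and 0.007 m and contact force between the fingers and mug1 below 0.5 N and x of mug2 in the frame of board_top between -0.143 and 0.143 m and y of mug2 in the frame of board_top between -0.048 and 0.048 m and z of mug2 in the frame of board_top between -0.005 and 0.007 m and contact force between the fingers and mug2 below 0.5 N and value of joint switch below 0.13 rad and value of joint pedal below 0.04 rad); the robot touches nothing.
It fails at once if a bystander (knife, sanding block, spoon, cube) is shifted by more than 8 cm (distance of any of knife, sander, spoon, lattice_cube from where it was at the start of the episode above 0.08 m).
It fails at once if a mug is dropped from more than a few centimetres ((linear speed of mug0 above 1.2 m/s and contact force between anything else and mug0 below 0.1 N) or (linear speed of mug1 above 1.2 m/s and contact force between anything else and mug1 below 0.1 N) or (linear speed of mug2 above 1.2 m/s and contact force between anything else and mug2 below 0.1 N)).
Of mug0, mug1, mug2 only 2 to 3 are there at a start; the rules pass over those that are not, and their reading is None.
At some moment in a run one of mug0, mug1, mug2 may be knocked a few centimetres aside while the robot is not near it.
It also fails if it takes over 210 s, if anything falls off the work surface, if the arm or the gripper's body presses on something with over 40 N, if the wrist force passes 120 N, or if a joint passes its speed limit or range.

## Working session

There is one attempt and no reset: what is moved stays moved. The work goes in short steps, Python scripts to look and compute and a tool call to move; the robot and the scene stay as the last step left them, time stands still between calls to the robot, and variables do not carry over. Pictures are saved under pics/ and viewed, at most 14 in all, crops included, and the job is handed in when it is done.

Besides the shell and the picture viewer there is one more tool, called as name(argument=value, ...) on one line, values as JSON. move_arm: Moves the arm, as the interface text tells. Its arguments: {"type":"object","properties":{"rows":{"type":"array"},"fingers":{"type":"number"},"newtons":{"type":"number"}},"required":["rows"]}

```bash
mkdir -p pics; ls; python3 - <<'E'
from bench import r
import cv2,numpy as np
for n in("scene","top"):
    cv2.imwrite(f"pics/{n}0.png",r.grab_frame(n)); p=r.camera_params(n); print({k:(np.round(v,4).tolist() if k=="world_from_camera" else v) for k,v in p.items()})
print(r.get_obs(),r.tips_ahead)
E
```

```text
pics
{'fx': 445.84688677787574, 'fy': 445.84688677787574, 'cx': 258.2128529669782, 'cy': 188.90912986374508, 'k1': -0.17441741053669582, 'world_from_camera': [[0.3663, 0.6188, -0.6949, 1.2256], [0.9305, -0.2494, 0.2685, -0.296], [-0.0072, -0.745, -0.6671, 0.7884], [0.0, 0.0, 0.0, 1.0]]}
{'fx': 387.7072209074098, 'fy': 387.7072209074098, 'cx': 259.842686749933, 'cy': 188.86837248514527, 'k1': -0.1113547878342567, 'world_from_camera': [[-0.0192, -0.9814, 0.1909, 0.3321], [-0.9993, 0.0247, 0.0264, -0.0172], [-0.0306, -0.1902, -0.9813, 1.0102], [0.0, 0.0, 0.0, 1.0]]}
{'clock': 0.1, 'joints': array([ 1.15987196,  0.47772056,  0.0223795 ,  1.55634977, -0.01149412,
        1.1092797 , -0.08309528]), 'qvel': array([-1.55919275e-03, -9.03164494e-04,  8.51766170e-05, -1.00322480e-03,
        1.19272141e-03,  9.28277689e-04,  1.18523391e-03]), 'tau': array([ 4.72285101e-03, -5.97758174e+01,  1.61375284e+00, -2.81953901e+01,
        1.28641023e-02,  5.02618859e-03,  5.33688464e-06]), 'tcp_pos': array([ 0.20111485, -0.64381564,  0.24442272]), 'orientation': array([-3.10408630e+00, -4.73612899e-01,  6.02171779e-04]), 'contact_force': array([-0.88184214,  0.58772927,  0.85163552]), 'moment': array([-0.00248671,  0.01092581, -0.01365729]), 'gripper_force': 0.0, 'grip_width': 0.08527555857016611} 0.014
```

View pics/scene0.png

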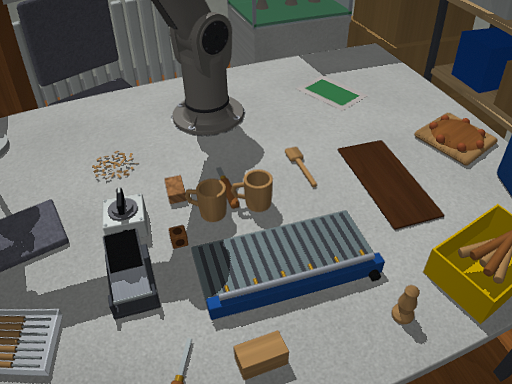

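View pics/top0.png

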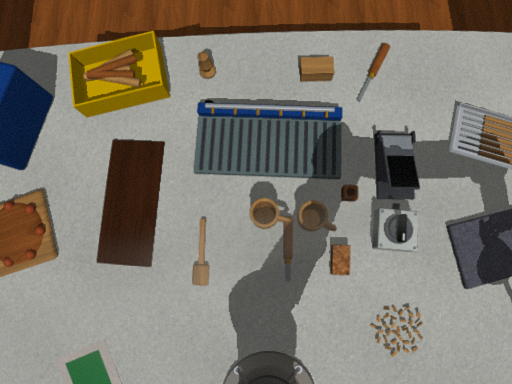

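The scene picture shows two upright mugs, at about (210,198) and (257,190), with the tray at (290,260), pedal (130,265), isolator (122,205) and board (390,182). In the top picture the mugs are at (265,213) and (313,215), with the knife between them at (288,240). The tray is at (268,147), board (132,202), isolator (398,229) and pedal (397,165).

```bash
cat > h.py <<'E'
from bench import r
import cv2,numpy as np
def ray(n,uv):
    p=r.camera_params(n);K=np.array([[p["fx"],0,p["cx"]],[0,p["fy"],p["cy"]],[0,0,1]])
    q=cv2.undistortPoints(np.array(uv,float).reshape(-1,1,2),K,np.array([p["k1"],0,0,0,0]))[:,0]
    # model: drawn = (1+k1 r^2)*slope, same as OpenCV
    T=p["world_from_camera"];d=np.c_[q,np.ones(len(q))]@T[:3,:3].T
    return T[:3,3],d
def onz(n,uv,z):
    o,d=ray(n,uv);return o+d*((z-o[2])/d[:,2])[:,None]
def mask(im,lo,hi):
    return cv2.inRange(cv2.cvtColor(im,cv2.COLOR_BGR2HSV),lo,hi)
def blobs(m,amin=150):
    c,_=cv2.findContours(m,cv2.RETR_EXTERNAL,cv2.CHAIN_APPROX_NONE)
    return sorted([x for x in c if cv2.contourArea(x)>amin],key=cv2.contourArea)[::-1]
def grab(n,name=None,box=None,s=3):
    im=r.grab_frame(n)
    if name:
        c=im if box is None else im[box[1]:box[3],box[0]:box[2]]
        cv2.imwrite("pics/"+name,cv2.resize(c,None,fx=s,fy=s,interpolation=cv2.INTER_CUBIC))
    return im
E
python3 - <<'E'
from h import *
im=grab("top","crop1.png",(185,90,435,290),3)
for u in [(265,213),(258,203),(313,203),(290,220),(130,180),(130,240),(250,110),(397,140),(385,230),(402,170),(240,150),(285,240),(341,260)]:
    print(u,cv2.cvtColor(im,cv2.COLOR_BGR2HSV)[u[1],u[0]])
E
```

```text
(265, 213) [ 16 109  84]
(258, 203) [ 16 139 110]
(313, 203) [ 18 122  71]
(290, 220) [ 18 117 118]
(130, 180) [  9 179  54]
(130, 240) [  8 144  53]
(250, 110) [109 207 111]
(397, 140) [100  23 131]
(385, 230) [90  6 86]
(402, 170) [100  70  11]
(240, 150) [114  46  56]
(285, 240) [16 97 76]
(341, 260) [ 13 149 123]
```

View pics/crop1.png

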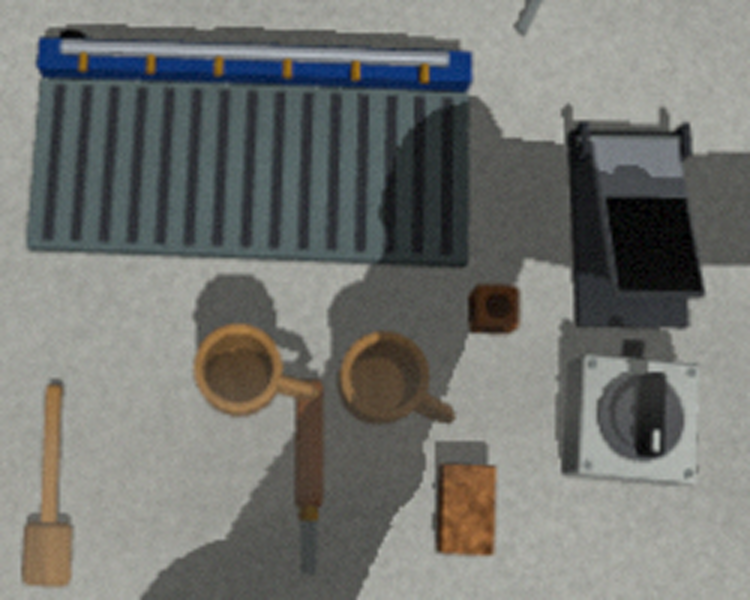

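The crop shows mug A's rim centred at crop (239,369) with its handle end at (320,388) over the knife's end. Mug B's rim is at (384,377), handle end (452,413). The isolator bar runs from (651,372) to (651,458), and the pedal's tread is centred near (655,246). I'll convert these to world positions.

```bash
python3 - <<'E'
from h import *
np.set_printoptions(precision=3,suppress=True)
c=lambda L:[(185+(u+.5)/3-.5,90+(v+.5)/3-.5) for u,v in L]
P=lambda t,L,z:print(t,onz("top",c(L),z)[:,:2].tolist() if 0 else onz("top",c(L),z)[:,:2].round(3).tolist())
P("mugrimA,B",[(239,369),(384,377)],.085)
P("handles z.06",[(320,388),(452,413)],.062)
P("tray bl br tr tl",[(28,245),(468,261),(470,95),(40,80)],.02)
P("pad corners",[(607,197),(687,199),(703,293),(622,291)],.078)
P("bar ends top .098",[(651,372),(651,458)],.098)
P("box top corners .055",[(584,355),(698,363),(696,484),(580,472)],.055)
P("disc .06",[(640,415)],.06)
P("cube .038",[(495,310)],.038);P("sander",[(441,465),(495,467),(493,553),(438,551)],.03)
P("knife",[(321,381),(296,381),(320,508),(296,505),(307,572)],.015)
P("spoon",[(55,381),(49,380),(25,583),(70,583)],.01)
im=grab("top")
b=max((x for x in blobs(mask(im,(0,110,25),(14,255,90))) if cv2.pointPolygonTest(x,(132,200),False)>0),key=cv2.contourArea)
R=cv2.boxPoints(cv2.minAreaRect(b));print(R.tolist());W=onz("top",R,.008);print("board",W[:,:2].tolist(),W.mean(0))
# scene: mugs
im=grab("scene","crop2.png",(80,140,400,330),2.5)
E
```

```text
mugrimA,B [[0.454, -0.002], [0.444, -0.118]]
handles z.06 [[0.439, -0.068], [0.416, -0.174]]
tray bl br tr tl [[0.576, 0.183], [0.552, -0.203], [0.705, -0.214], [0.731, 0.175]]
pad corners [[0.591, -0.312], [0.588, -0.38], [0.507, -0.385], [0.511, -0.317]]
bar ends top .098 [[0.441, -0.329], [0.373, -0.324]]
box top corners .055 [[0.462, -0.288], [0.452, -0.384], [0.353, -0.374], [0.366, -0.278]]
disc .06 [[0.41, -0.33]]
cube .038 [[0.505, -0.22]]
sander [[0.376, -0.168], [0.373, -0.213], [0.302, -0.208], [0.305, -0.162]]
knife [[0.451, -0.071], [0.451, -0.05], [0.343, -0.067], [0.346, -0.047], [0.29, -0.054]]
spoon [[0.456, 0.16], [0.457, 0.165], [0.284, 0.185], [0.284, 0.146]]
[[96.73377990722656, 261.2627868652344], [111.47781372070312, 135.93856811523438], [163.92832946777344, 142.10922241210938], [149.18429565429688, 267.4334411621094]]
board [[0.3432878700910193, 0.44398642810306105], [0.6881274016199674, 0.42159596907355096], [0.6642703602012272, 0.27037402780300934], [0.3268400137815428, 0.3006017485489569]] [0.506 0.359 0.008]
```

View pics/crop2.png

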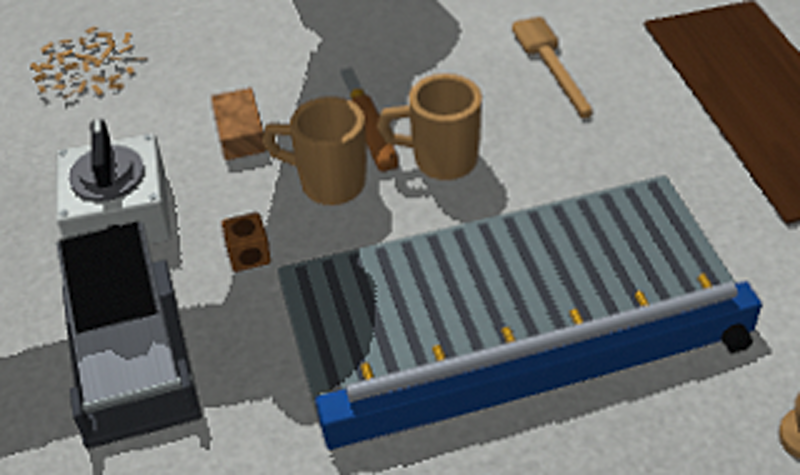

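The crop confirms both mugs upright, with handles at crop (270,140) and (385,125); the tray, isolator and pedal are clear of them. Next is a small helper for computing moves.

```bash
cat >> h.py <<'E'
from scipy.spatial.transform import Rotation as Ro
def go(*tg):
    o=r.get_obs();R=Ro.from_rotvec(o["orientation"]).as_matrix();p=o["tcp_pos"]
    yaw=np.degrees(np.arctan2(R[1,0],R[0,0]))
    print("t %.1f tcp %s yaw %.1f tilt %.2fdeg w %.3f f %s j7 %.2f"%(o["clock"],p.round(4),yaw,np.degrees(np.arccos(-R[2,2])),o["grip_width"],o["contact_force"].round(1),o["joints"][6]))
    for t in tg:
        d=R.T@(np.array(t[:3])-p)*100;tw=-((t[3]-yaw+180)%360-180)
        print(t,"->",d.round(2).tolist(),round(tw,1))
E
python3 -c "
from h import *
go((.454,-.002,.245,77.2),(.444,-.118,.245,63.4))"
```

```text
t 0.2 tcp [ 0.2012 -0.6441  0.2448] yaw 17.4 tilt 0.05deg w 0.086 f [-0.2  0.8  0.2] j7 -0.08
(0.454, -0.002, 0.245, 77.2) -> [43.28, -53.75, 0.03] -59.8
(0.444, -0.118, 0.245, 63.4) -> [38.86, -42.97, 0.02] -46.0
```

move_arm(rows=[5.4, -3.9, 0, -4.6, 10.8, -7.8, 0, -9.2, 16.2, -11.6, 0, -13.8, 21.6, -15.5, 0, -18.4, 26.9, -19.3, 0, -23, 29.3, -24, 0, -27.6, 31.7, -28.8, 0, -32.2, 34.1, -33.5, 0, -36.8, 36.5, -38.3, 0, -41.4, 38.9, -43, 0, -46], fingers=1, newtons=30)

```text
clock: 1.5
tcp_pos: [0.4445, -0.1162, 0.2455]
orientation: [2.671, 1.653, 0.0]
contact_force: [1.3, 0.4, 0.5]
grip_width: 0.0854
gripper_force: 0.0
```

```bash
python3 -c "
from h import *
go((.444,-.118,.05,63.4))"
```

```text
t 1.5 tcp [ 0.4445 -0.1162  0.2455] yaw 63.5 tilt 0.04deg w 0.085 f [1.3 0.4 0.5] j7 -0.41
(0.444, -0.118, 0.05, 63.4) -> [-0.18, 0.03, 19.55] 0.1
```

```bash
python3 -c "
from h import *
print(onz('scene',[(211.2,187.6),(258.4,178)],.085))"
```

```text
[[ 0.44658242 -0.11500021  0.085     ]
 [ 0.45592819  0.00207766  0.085     ]]
```

move_arm(rows=[0, 0, 5, 0, 0, 0, 10, 0, 0, 0, 13, 0, 0, 0, 14.5, 0, 0, 0, 15.5, 0, 0, 0, 16.5, 0, 0, 0, 17.5, 0, 0, 0, 18.5, 0, 0, 0, 19.3, 0, 0, 0, 19.3, 0])

```text
clock: 2.75
tcp_pos: [0.444, -0.1178, 0.0517]
orientation: [-2.673, -1.649, 0.001]
contact_force: [-0.5, -0.3, 0.7]
grip_width: 0.0856
gripper_force: 0.0
```

move_arm(rows=[0, 0, 0, 0, 0, 0, 0, 0, 0, 0, 0, 0, 0, 0, 0, 0, 0, 0, 0, 0, 0, 0, 0, 0], fingers=0, newtons=30)

```text
clock: 3.5
tcp_pos: [0.4448, -0.118, 0.0527]
orientation: [2.673, 1.649, 0.001]
contact_force: [0.6, 0.3, 5.6]
grip_width: 0.0707
gripper_force: 33.8
```

move_arm(rows=[0, 0, -1, 0, 0, 0, -3, 0, 0, 0, -5, 0, 0, 0, -7, 0, 0, 0, -8, 0, 0, 0, -8, 0])

```text
clock: 4.25
tcp_pos: [0.4445, -0.118, 0.1327]
orientation: [2.673, 1.649, 0.001]
contact_force: [0.4, 0.1, -1.9]
grip_width: 0.0706
gripper_force: 35.1
```

```bash
python3 -c "
from h import *
# tray frame
c=np.array([.641,-.015]);a=-.062
T=lambda x,y:c+np.array([x*np.cos(a)-y*np.sin(a),x*np.sin(a)+y*np.cos(a)])
B=T(-.008,-.075);A=T(-.008,.10);print(A,B)
go((*B,.14,63.4),(*B,.076,63.4))
grab('scene','s1.png')
"
```

```text
[0.6392114  0.08530354] [ 0.62836835 -0.08936021]
t 4.2 tcp [ 0.4445 -0.118   0.1327] yaw 63.3 tilt 0.05deg w 0.071 f [ 0.4  0.1 -1.9] j7 -0.52
(np.float64(0.6283683496026551), np.float64(-0.08936021387973045), 0.14, 63.4) -> [10.81, 15.15, -0.71] -0.1
(np.float64(0.6283683496026551), np.float64(-0.08936021387973045), 0.076, 63.4) -> [10.81, 15.14, 5.69] -0.1
```

View pics/s1.png

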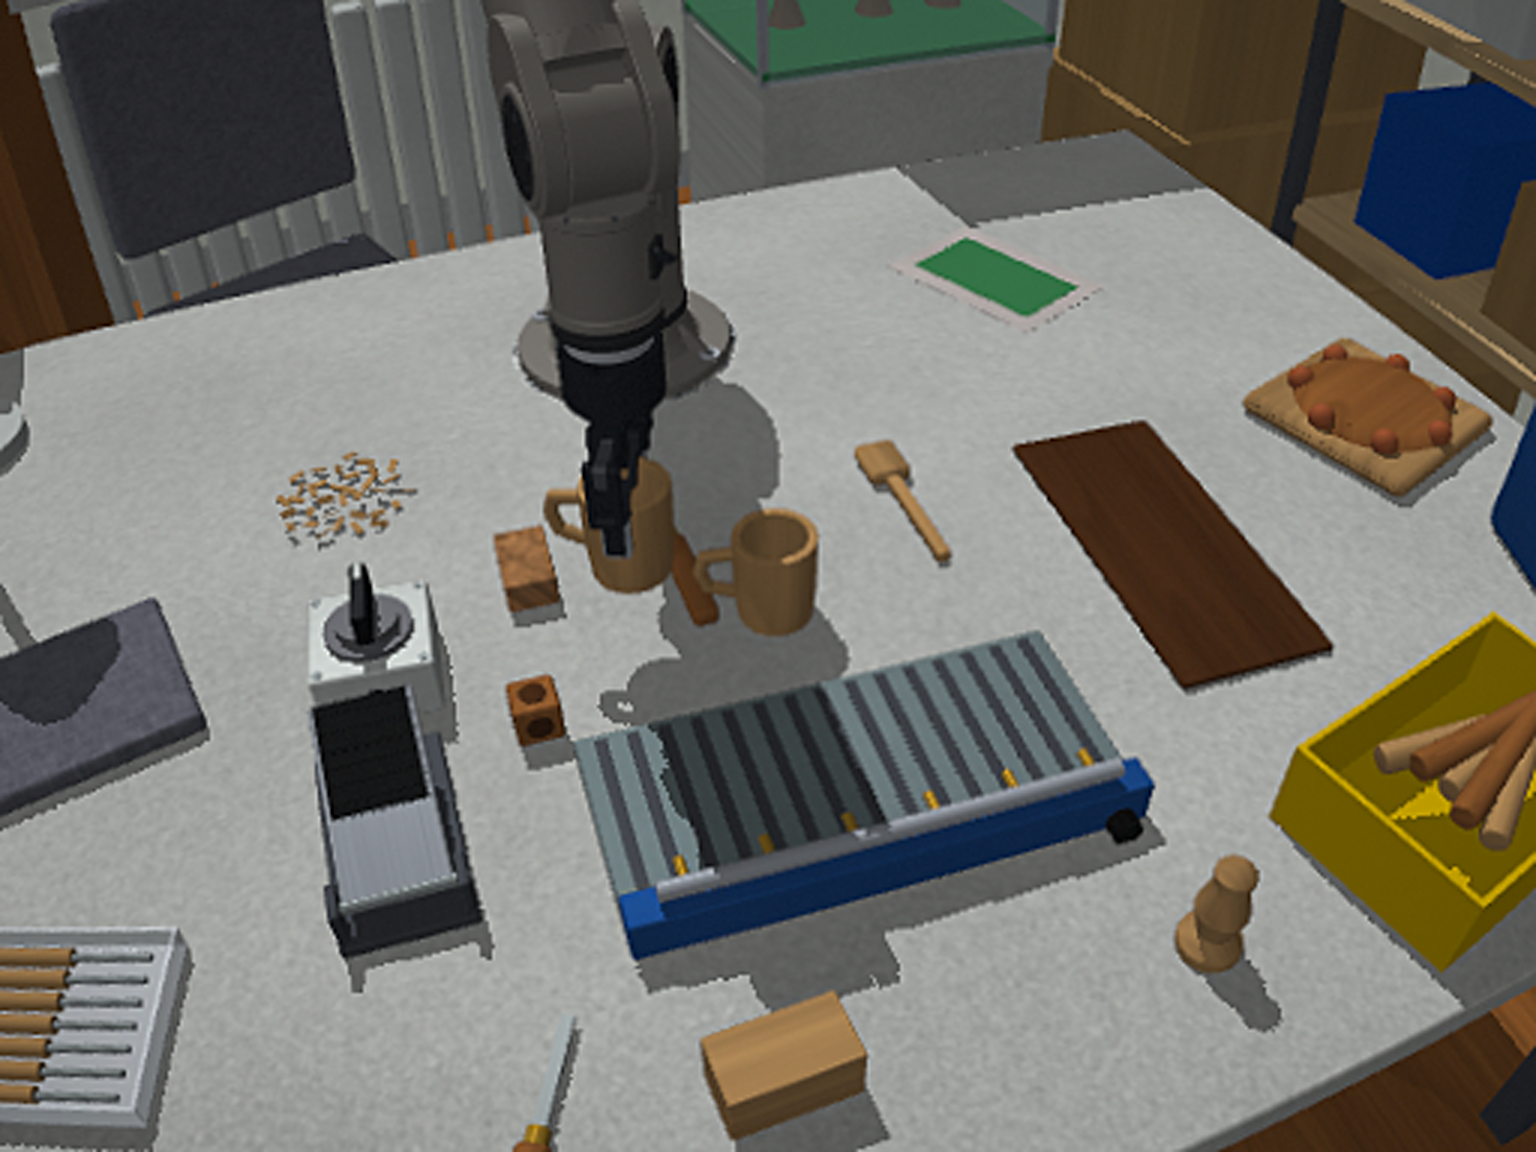

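Mug B is held upright in the gripper at (630,525) of the 3x picture; mug A at (775,570) has not moved. That picture was larger than allowed, so I'll keep later ones at 1x. I'm carrying mug B to the tray now.

move_arm(rows=[1.8, 2.5, 0, 0, 4.5, 6.3, 0, 0, 7.2, 10.1, 0, 0, 9.5, 13.3, 0, 0, 10.8, 15.1, 1, 0, 10.8, 15.1, 3, 0, 10.8, 15.1, 4.5, 0, 10.8, 15.1, 5.4, 0, 10.8, 15.1, 5.8, 0, 10.8, 15.1, 5.9, 0])

```text
clock: 5.55
tcp_pos: [0.6277, -0.0892, 0.0735]
orientation: [2.674, 1.649, 0.0]
contact_force: [0.6, 0.0, -1.2]
grip_width: 0.0707
gripper_force: 35.2
```

move_arm(rows=[0, 0, 0, 0, 0, 0, 0.1, 0])

```text
clock: 5.8
tcp_pos: [0.6282, -0.0892, 0.0729]
orientation: [2.673, 1.649, 0.001]
contact_force: [0.5, 0.2, -1.8]
grip_width: 0.0706
gripper_force: 35.2
```

move_arm(rows=[0, 0, 0.15, 0, 0, 0, 0.2, 0])

```text
clock: 6.05
tcp_pos: [0.6285, -0.0891, 0.0726]
orientation: [2.673, 1.649, 0.001]
contact_force: [-4.8, 0.4, 17.0]
grip_width: 0.0705
gripper_force: 34.5
```

move_arm(rows=[0, 0, 0, 0, 0, 0, 0, 0, 0, 0, 0, 0, 0, 0, 0, 0], fingers=1)

```text
clock: 6.55
tcp_pos: [0.6277, -0.0891, 0.0701]
orientation: [-2.673, -1.65, 0.0]
contact_force: [0.1, 0.0, -0.2]
grip_width: 0.0854
gripper_force: 0.0
```

move_arm(rows=[0, 0, -2, 0, 0, 0, -5, 0, 0, 0, -9, 0, 0, 0, -13, 0, 0, 0, -16, 0, 0, 0, -16, 0])

```text
clock: 7.3
tcp_pos: [0.6296, -0.0889, 0.2348]
orientation: [2.67, 1.647, 0.009]
contact_force: [-1.2, -0.2, 0.1]
grip_width: 0.0855
gripper_force: 0.0
```

```bash
python3 -c "
from h import *
go((.455,0,.235,77.2))
im=grab('top','t2.png',(185,90,435,290),2)
"
```

```text
t 7.3 tcp [ 0.6296 -0.0889  0.2348] yaw 63.3 tilt 0.40deg w 0.085 f [-1.2 -0.2  0.1] j7 -0.58
(0.455, 0, 0.235, 77.2) -> [0.11, -19.6, -0.15] -13.9
```

View pics/t2.png

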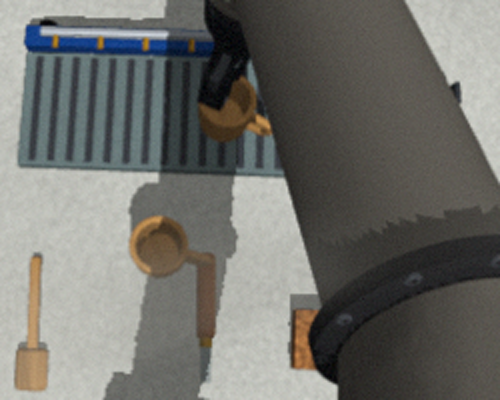

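Mug B stands on the tray at crop (225,110), and mug A is unchanged at (160,246). Next I'll fetch A.

move_arm(rows=[0, -5, 0, -4, 0, -10, 0, -8, 0, -15, 0, -12, 0.1, -19.6, -0.1, -13.9, 0.1, -19.6, -0.1, -13.9, 0.1, -19.6, -0.1, -13.9])

```text
clock: 8.1
tcp_pos: [0.4533, -0.0007, 0.2312]
orientation: [2.455, 1.96, -0.0]
contact_force: [0.9, -0.6, 0.2]
grip_width: 0.0853
gripper_force: 0.0
```

```bash
python3 -c "
from h import *
go((.455,0,.052,77.2))
"
```

```text
t 8.1 tcp [ 0.4533 -0.0007  0.2312] yaw 77.2 tilt 0.01deg w 0.085 f [ 0.9 -0.6  0.2] j7 -0.46
(0.455, 0, 0.052, 77.2) -> [0.11, 0.15, 17.92] 0.0
```

move_arm(rows=[0.1, 0.1, 4, 0, 0.1, 0.1, 9, 0, 0.1, 0.1, 11.5, 0, 0.1, 0.1, 13, 0, 0.1, 0.1, 14, 0, 0.1, 0.1, 15, 0, 0.1, 0.1, 16, 0, 0.1, 0.1, 17, 0, 0.1, 0.1, 17.9, 0, 0.1, 0.1, 17.9, 0])

```text
clock: 9.35
tcp_pos: [0.4538, 0.0005, 0.0517]
orientation: [-2.454, -1.961, 0.002]
contact_force: [0.2, -0.4, -0.8]
grip_width: 0.0853
gripper_force: 0.0
```

move_arm(rows=[0, 0, 0, 0, 0, 0, 0, 0, 0, 0, 0, 0, 0, 0, 0, 0, 0, 0, 0, 0, 0, 0, 0, 0], fingers=0, newtons=30)

```text
clock: 10.1
tcp_pos: [0.4547, 0.0005, 0.0527]
orientation: [2.454, 1.961, 0.001]
contact_force: [-0.4, -0.1, 6.1]
grip_width: 0.0704
gripper_force: 33.9
```

move_arm(rows=[0, 0, -1, 0, 0, 0, -3, 0, 0, 0, -5, 0, 0, 0, -7, 0, 0, 0, -8, 0, 0, 0, -8, 0])

```text
clock: 10.85
tcp_pos: [0.4544, 0.0004, 0.1327]
orientation: [2.454, 1.96, 0.001]
contact_force: [-0.9, -0.6, -2.7]
grip_width: 0.0706
gripper_force: 35.1
```

```bash
python3 -c "
from h import *
go((.639,.085,.13,77.2),(.639,.085,.0725,77.2))
"
```

```text
t 10.8 tcp [4.544e-01 4.000e-04 1.327e-01] yaw 77.2 tilt 0.06deg w 0.071 f [-0.9 -0.6 -2.7] j7 -0.58
(0.639, 0.085, 0.13, 77.2) -> [12.33, 16.13, 0.29] 0.0
(0.639, 0.085, 0.0725, 77.2) -> [12.33, 16.13, 6.04] 0.0
```

move_arm(rows=[1.9, 2.5, 0, 0, 4.7, 6.2, 0, 0, 7.5, 9.9, 0, 0, 10.3, 13.5, 0, 0, 12.3, 16.1, 1, 0, 12.3, 16.1, 3, 0, 12.3, 16.1, 4.5, 0, 12.3, 16.1, 5.4, 0, 12.3, 16.1, 5.8, 0, 12.3, 16.1, 6, 0])

```text
clock: 12.1
tcp_pos: [0.6383, 0.0847, 0.0727]
orientation: [2.454, 1.96, -0.0]
contact_force: [-3.8, -1.6, 7.7]
grip_width: 0.0706
gripper_force: 35.0
```

move_arm(rows=[0, 0, 0.05, 0, 0, 0, 0.1, 0])

```text
clock: 12.35
tcp_pos: [0.6384, 0.0847, 0.0727]
orientation: [2.454, 1.96, -0.0]
contact_force: [-3.8, -1.0, 9.8]
grip_width: 0.0703
gripper_force: 34.8
```

move_arm(rows=[0, 0, 0, 0, 0, 0, 0, 0, 0, 0, 0, 0, 0, 0, 0, 0], fingers=1)

```text
clock: 12.85
tcp_pos: [0.6385, 0.0849, 0.0713]
orientation: [2.454, 1.961, 0.0]
contact_force: [-0.4, -0.4, -1.0]
grip_width: 0.0853
gripper_force: 0.0
```

move_arm(rows=[0, 0, -2, 0, 0, 0, -5, 0, 0, 0, -9, 0, 0, 0, -13, 0, 0, 0, -16, 0, 0, 0, -16, 0])

```text
clock: 13.6
tcp_pos: [0.6402, 0.0857, 0.2358]
orientation: [2.452, 1.959, 0.01]
contact_force: [1.1, -0.0, -0.2]
grip_width: 0.0853
gripper_force: 0.0
```

```bash
python3 -c "
from h import *
go((.57,-.2,.235,50),(.408,-.328,.235,0),(.408,-.328,.235,90))
"
```

```text
t 13.6 tcp [0.6402 0.0857 0.2358] yaw 77.3 tilt 0.40deg w 0.085 f [ 1.1 -0.  -0.2] j7 -0.66
(0.57, -0.2, 0.235, 50) -> [-29.41, -0.54, -0.0] 27.3
(0.408, -0.328, 0.235, 0) -> [-45.47, -13.51, -0.13] 77.3
(0.408, -0.328, 0.235, 90) -> [-45.47, -13.51, -0.13] -12.7
```

move_arm(rows=[-3, -1, 0, -9.9, -8, -2.4, 0, -19.8, -13, -3.9, 0, -29.6, -18, -5.4, 0, -39.5, -23, -6.8, 0, -49.4, -28, -8.3, 0, -59.2, -33, -9.8, 0, -69.1, -38, -11.3, 0, -79, -42, -12.5, 0, -88.8, -45.5, -13.5, 0, -98.7])

```text
clock: 14.85
tcp_pos: [0.4048, -0.3304, 0.2311]
orientation: [-0.104, -3.139, -0.0]
contact_force: [1.1, -1.0, 1.0]
grip_width: 0.0854
gripper_force: 0.0
```

```bash
python3 -c "
from h import *
go((.408,-.329,.09,176))
im=grab('top','t3.png',(185,90,435,290),3)
"
```

```text
t 14.8 tcp [ 0.4048 -0.3304  0.2311] yaw 176.2 tilt 0.05deg w 0.085 f [ 1.1 -1.   1. ] j7 1.83
(0.408, -0.329, 0.09, 176) -> [-0.33, 0.16, 14.11] 0.2
```

View pics/t3.png

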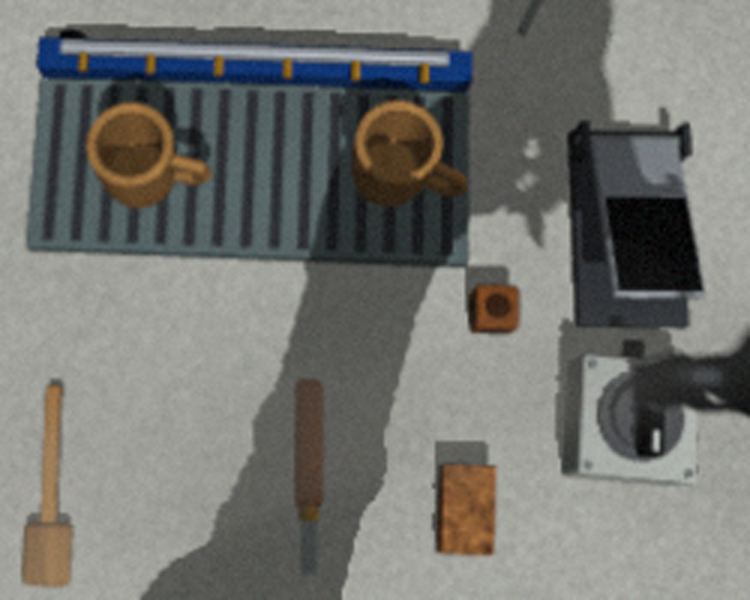

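Both mugs stand on the tray, with rim centres at crop (130,145) and (399,144), and the gripper is over the isolator. Before turning it on I'll check that both are within limits.

```bash
cat >> h.py <<'E'
def tray(xy):
    a=-.062;d=np.atleast_2d(xy)[:,:2]-[.641,-.015];return np.c_[d[:,0]*np.cos(a)+d[:,1]*np.sin(a),-d[:,0]*np.sin(a)+d[:,1]*np.cos(a)]
E
python3 -c "
from h import *
c=lambda L:[(185+(u+.5)/3-.5,90+(v+.5)/3-.5) for u,v in L]
w=onz('top',c([(130,145),(399,144)]),.105);print(w,tray(w))"
```

```text
[[ 0.63727593  0.08285272  0.105     ]
 [ 0.63188896 -0.13652524  0.105     ]] [[-0.0097799   0.09743396]
 [-0.0015638  -0.12185626]]
```

move_arm(rows=[-0.3, 0.2, 4, 0, -0.3, 0.2, 8, 0, -0.3, 0.2, 10, 0, -0.3, 0.2, 11.5, 0, -0.3, 0.2, 12.5, 0, -0.3, 0.2, 13.4, 0, -0.3, 0.2, 14.1, 0, -0.3, 0.2, 14.1, 0])

```text
clock: 15.9
tcp_pos: [0.4093, -0.3272, 0.0901]
orientation: [-0.111, -3.139, -0.0]
contact_force: [-0.2, 0.4, 0.1]
grip_width: 0.0856
gripper_force: 0.0
```

move_arm(rows=[0, 0, 0, 0, 0, 0, 0, 0, 0, 0, 0, 0, 0, 0, 0, 0, 0, 0, 0, 0, 0, 0, 0, 0, 0, 0, 0, 0], fingers=0, newtons=30)

```text
clock: 16.77
tcp_pos: [0.4094, -0.3303, 0.0909]
orientation: [0.117, 3.138, -0.005]
contact_force: [-0.9, -7.3, -0.5]
grip_width: 0.0136
gripper_force: 30.5
```

Mug B was knocked about 47 mm aside but is still inside the limits. The bar is gripped, so I'm turning it clockwise.

move_arm(rows=[0, 0, 0, 4, 0, 0, 0, 13, 0, 0, 0, 22, 0, 0, 0, 31, 0, 0, 0, 40, 0, 0, 0, 49, 0, 0, 0, 58, 0, 0, 0, 66, 0, 0, 0, 73, 0, 0, 0, 75])

```text
clock: 18.02
tcp_pos: [0.4089, -0.3312, 0.0908]
orientation: [2.002, 2.416, -0.005]
contact_force: [-1.6, -9.9, -1.9]
grip_width: 0.0133
gripper_force: 29.5
```

move_arm(rows=[0, 0, 0, 0, 0, 0, 0, 0])

```text
clock: 18.27
tcp_pos: [0.4089, -0.3313, 0.0909]
orientation: [2.001, 2.417, -0.005]
contact_force: [-1.4, -9.5, -1.7]
grip_width: 0.0134
gripper_force: 29.7
```

```bash
python3 -c "
from h import *
go();print(r.get_obs()['moment'])"
```

```text
t 18.3 tcp [ 0.4089 -0.3313  0.0909] yaw 100.8 tilt 0.28deg w 0.013 f [-1.4 -9.5 -1.7] j7 0.54
[-2.188074    0.26692995 -0.0377062 ]
```

move_arm(rows=[0, 0, 0, 1.5, 0, 0, 0, 3, 0, 0, 0, 3])

```text
clock: 18.65
tcp_pos: [0.4089, -0.3312, 0.0909]
orientation: [2.061, 2.366, -0.005]
contact_force: [-1.8, -10.3, -1.3]
grip_width: 0.0132
gripper_force: 29.8
```

```bash
python3 -c "
from h import *
go();print(r.get_obs()['moment'])"
```

```text
t 18.6 tcp [ 0.4089 -0.3312  0.0909] yaw 97.9 tilt 0.29deg w 0.013 f [ -1.8 -10.3  -1.3] j7 0.50
[-2.25731324  0.35984553  0.4519863 ]
```

move_arm(rows=[0, 0, 0, 0, 0, 0, 0, 0, 0, 0, 0, 0, 0, 0, 0, 0], fingers=1)

```text
clock: 19.15
tcp_pos: [0.4096, -0.327, 0.0903]
orientation: [-2.062, -2.37, -0.0]
contact_force: [-0.1, -0.0, 1.0]
grip_width: 0.0835
gripper_force: 0.0
```

move_arm(rows=[0, 0, -2, 0, 0, 0, -5, 0, 0, 0, -9, 0, 0, 0, -11, 0, 0, 0, -11, 0], fingers=1)

```text
clock: 19.77
tcp_pos: [0.4103, -0.3277, 0.2018]
orientation: [2.06, 2.367, 0.0]
contact_force: [0.0, -0.5, -1.4]
grip_width: 0.0857
gripper_force: 0.0
```

```bash
python3 -c "
from h import *
go((.55,-.348,.20,98),(.55,-.348,.1,98))
grab('scene','s4.png',(90,140,410,320),2.5)"
```

```text
t 19.8 tcp [ 0.4103 -0.3277  0.2018] yaw 97.9 tilt 0.20deg w 0.086 f [ 0.  -0.5 -1.4] j7 0.57
(0.55, -0.348, 0.2, 98) -> [-3.94, 13.55, 0.22] -0.1
(0.55, -0.348, 0.1, 98) -> [-3.91, 13.53, 10.22] -0.1
```

View pics/s4.png

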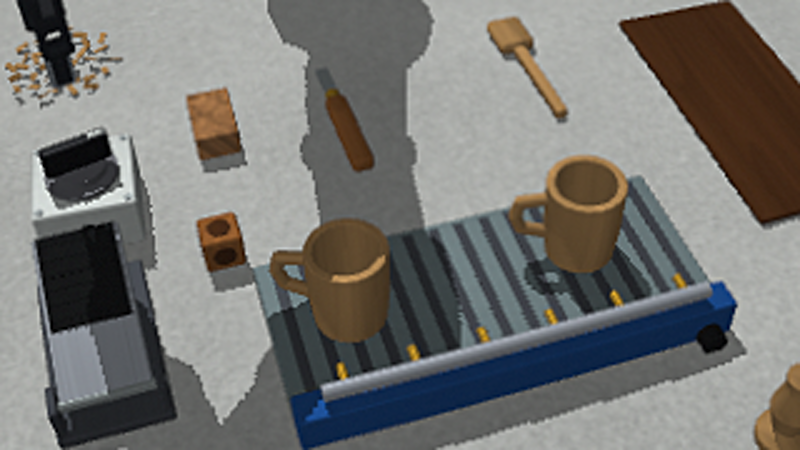

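The isolator bar at crop (80,155) is now turned and I felt it reach its stop. Both mugs stand in the tray at (350,280) and (583,215). Next is the pedal, with the fingers closed.

move_arm(rows=[-1, 3, 0, 0, -2, 7, 0, 0, -3, 10.5, 0, 0, -3.8, 12.6, 0, 0, -3.8, 12.6, 3, 0, -3.8, 12.6, 6, 0, -3.8, 12.6, 8, 0, -3.8, 12.6, 9, 0, -3.8, 12.6, 10, 0, -3.8, 12.6, 10, 0], fingers=0)

```text
clock: 21.08
tcp_pos: [0.5394, -0.3475, 0.1]
orientation: [-2.062, -2.37, 0.0]
contact_force: [-0.5, 0.0, -0.4]
grip_width: 0.0002
gripper_force: 0.0
```

move_arm(rows=[0, 0, 0.7, 0, 0, 0, 1.4, 0, 0, 0, 2.1, 0, 0, 0, 2.8, 0, 0, 0, 3.2, 0, 0, 0, 3.2, 0])

```text
clock: 21.82
tcp_pos: [0.5389, -0.3481, 0.0689]
orientation: [-2.063, -2.369, 0.002]
contact_force: [-3.6, 0.3, 9.6]
grip_width: 0.0
gripper_force: 4.7
```

move_arm(rows=[0, 0, 0.4, 0, 0, 0, 0.7, 0, 0, 0, 0.9, 0, 0, 0, 0.9, 0])

```text
clock: 22.32
tcp_pos: [0.5383, -0.3482, 0.0602]
orientation: [-2.062, -2.368, 0.003]
contact_force: [-6.9, 0.9, 12.8]
grip_width: 0.0001
gripper_force: 6.1
```

move_arm(rows=[0, 0, 0.2, 0, 0, 0, 0.4, 0, 0, 0, 0.4, 0])

```text
clock: 22.7
tcp_pos: [0.5383, -0.3482, 0.0591]
orientation: [-2.063, -2.368, 0.005]
contact_force: [-14.2, 4.8, 33.3]
grip_width: -0.0
gripper_force: 16.8
```

The force jumped to 33 N, so the pedal is at its stop. Holding, then releasing.

move_arm(rows=[0, 0, -0.15, 0, 0, 0, -0.15, 0, 0, 0, -0.15, 0, 0, 0, -0.15, 0, 0, 0, -0.15, 0, 0, 0, -0.15, 0, 0, 0, -0.15, 0, 0, 0, -0.15, 0, 0, 0, -0.15, 0, 0, 0, -0.15, 0])

```text
clock: 23.95
tcp_pos: [0.5382, -0.3482, 0.0594]
orientation: [-2.063, -2.368, 0.004]
contact_force: [-10.8, 2.9, 24.4]
grip_width: -0.0004
gripper_force: 12.2
```

move_arm(rows=[0, 0, -0.15, 0, 0, 0, -0.15, 0, 0, 0, -0.15, 0, 0, 0, -0.5, 0, 0, 0, -1.2, 0, 0, 0, -2, 0, 0, 0, -3, 0, 0, 0, -5, 0, 0, 0, -9, 0, 0, 0, -13, 0])

```text
clock: 25.2
tcp_pos: [0.5383, -0.3472, 0.1878]
orientation: [-2.061, -2.368, 0.001]
contact_force: [0.1, -1.0, -0.4]
grip_width: -0.0001
gripper_force: 0.0
```

```bash
python3 -c "
from h import *
go((.409,-.329,.2,100),(.409,-.329,.09,100))
c=lambda L:[(185+(u+.5)/3-.5,90+(v+.5)/3-.5) for u,v in L]
grab('scene','s5.png',(90,140,410,320),2)"
```

```text
t 25.2 tcp [ 0.5383 -0.3472  0.1878] yaw 97.9 tilt 0.15deg w -0.000 f [ 0.1 -1.  -0.4] j7 0.46
(0.409, -0.329, 0.2, 100) -> [3.59, -12.55, -1.19] -2.1
(0.409, -0.329, 0.09, 100) -> [3.58, -12.53, 9.81] -2.1
```

View pics/s5.png

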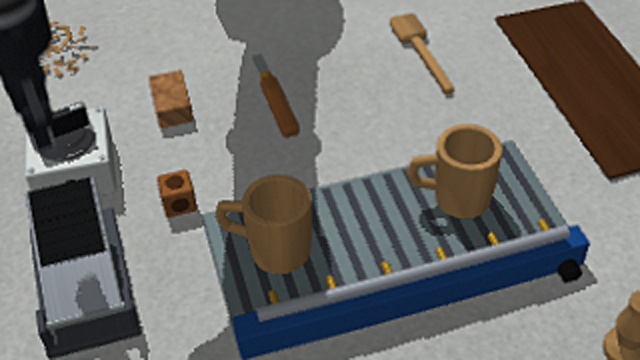

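The pedal is back up and both mugs stand in the tray at crop (280,225) and (468,170). Now the isolator goes off.

move_arm(rows=[1, -4, -1, 0, 2, -8, -1, 0, 3, -11, -1, -1, 3.6, -12.6, -1, -2.5, 3.6, -12.6, 1.5, -2.5, 3.6, -12.6, 4.5, -2.5, 3.6, -12.6, 7, -2.5, 3.6, -12.6, 8.5, -2.5, 3.6, -12.6, 9.8, -2.5, 3.6, -12.6, 9.8, -2.5], fingers=1)

```text
clock: 26.5
tcp_pos: [0.4093, -0.329, 0.0883]
orientation: [-2.009, -2.413, 0.0]
contact_force: [0.6, -0.2, -0.3]
grip_width: 0.0855
gripper_force: 0.0
```

move_arm(rows=[0, 0, 0, 0, 0, 0, 0, 0, 0, 0, 0, 0, 0, 0, 0, 0, 0, 0, 0, 0, 0, 0, 0, 0, 0, 0, 0, 0], fingers=0)

```text
clock: 27.38
tcp_pos: [0.4086, -0.3297, 0.0892]
orientation: [-2.01, -2.412, 0.002]
contact_force: [-4.7, -0.7, 7.3]
grip_width: 0.0136
gripper_force: 31.1
```

move_arm(rows=[0, 0, 0, -4, 0, 0, 0, -13, 0, 0, 0, -22, 0, 0, 0, -31, 0, 0, 0, -40, 0, 0, 0, -49, 0, 0, 0, -58, 0, 0, 0, -66, 0, 0, 0, -73, 0, 0, 0, -75])

```text
clock: 28.62
tcp_pos: [0.408, -0.3304, 0.0892]
orientation: [-0.126, -3.136, 0.002]
contact_force: [-5.5, -0.1, 8.6]
grip_width: 0.0132
gripper_force: 39.7
```

move_arm(rows=[0, 0, 0, -1.5, 0, 0, 0, -3, 0, 0, 0, -3])

```text
clock: 29.0
tcp_pos: [0.408, -0.3304, 0.0893]
orientation: [-0.052, -3.138, 0.001]
contact_force: [-6.0, -0.6, 8.8]
grip_width: 0.0135
gripper_force: 58.1
```

```bash
python3 -c "
from h import *
go();print(r.get_obs()['moment'])"
```

```text
t 29.0 tcp [ 0.408  -0.3304  0.0893] yaw 178.1 tilt 0.17deg w 0.014 f [-6.  -0.6  8.8] j7 1.69
[ 0.03447399  1.24820081 -1.41358897]
```

At the off stop. Releasing and looking at the mugs.

move_arm(rows=[0, 0, 0, 2, 0, 0, 0, 2, 0, 0, 0, 2, 0, 0, 0, 2], fingers=1)

```text
clock: 29.5
tcp_pos: [0.4098, -0.3291, 0.0887]
orientation: [0.096, 3.14, 0.0]
contact_force: [-0.5, -0.2, -0.1]
grip_width: 0.0841
gripper_force: 0.0
```

move_arm(rows=[0, 0, -2, 0, 0, 0, -5, 0, 0, 0, -9, 0, 0, 0, -13, 0, 0, 0, -14, 0])

```text
clock: 30.12
tcp_pos: [0.4113, -0.3298, 0.2327]
orientation: [0.097, 3.136, -0.006]
contact_force: [0.5, -0.2, 0.0]
grip_width: 0.0855
gripper_force: 0.0
```

```bash
python3 -c "
from h import *
go((.632,-.134,.235,63))
grab('top','t6.png',(185,90,435,290),3)"
```

```text
t 30.1 tcp [ 0.4113 -0.3298  0.2327] yaw 176.5 tilt 0.33deg w 0.086 f [ 0.5 -0.2  0. ] j7 1.82
(0.632, -0.134, 0.235, 63) -> [-20.82, 20.9, -0.21] 113.5
```

View pics/t6.png

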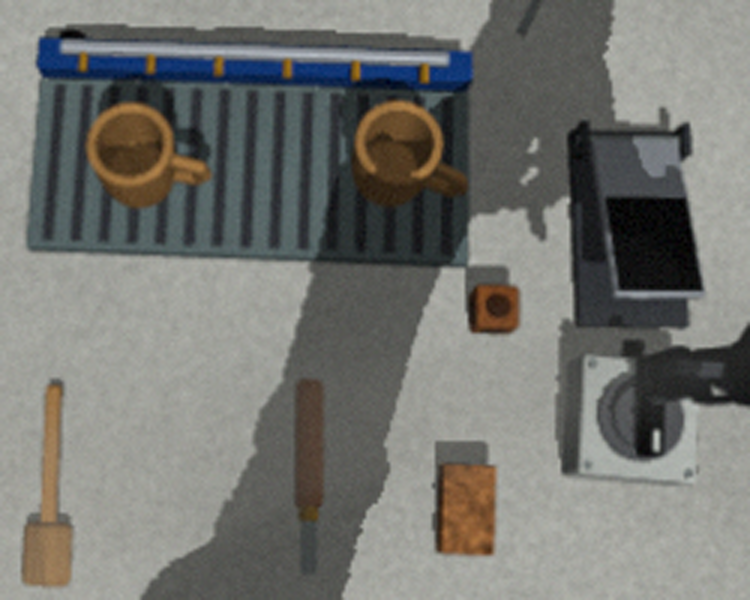

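The isolator is off, the pedal up, and the mugs are unchanged at crop (130,145) and (399,144). I'm fetching mug B for the board.

move_arm(rows=[-1, 1, 0, 10, -3, 3, 0, 20, -5.5, 5.5, 0, 30, -8, 8, 0, 40, -10.5, 10.5, 0, 50, -13, 13, 0, 60, -15.5, 15.5, 0, 70, -18, 18, 0, 80, -20, 20, 0, 90, -20.9, 20.8, -0.2, 100])

```text
clock: 31.42
tcp_pos: [0.6316, -0.1322, 0.2295]
orientation: [-2.469, -1.939, 0.001]
contact_force: [-0.7, -0.7, 0.3]
grip_width: 0.0855
gripper_force: 0.0
```

move_arm(rows=[0, 0, 0, 8, 0, 0, 0, 15.5, 0, 0, 0, 15.5])

```text
clock: 31.8
tcp_pos: [0.6307, -0.1343, 0.2299]
orientation: [-2.705, -1.595, 0.002]
contact_force: [-0.7, -0.1, -0.6]
grip_width: 0.0855
gripper_force: 0.0
```

```bash
python3 -c "
from h import *
go((.633,-.135,.072,61))"
```

```text
t 31.8 tcp [ 0.6307 -0.1343  0.2299] yaw 61.0 tilt 0.10deg w 0.085 f [-0.7 -0.1 -0.6] j7 -0.55
(0.633, -0.135, 0.072, 61) -> [0.06, 0.26, 15.79] 0.0
```

move_arm(rows=[0, 0.2, 4, 0, 0, 0.2, 7, 0, 0, 0.2, 9, 0, 0, 0.2, 10.5, 0, 0, 0.2, 11.5, 0, 0, 0.2, 12.5, 0, 0, 0.2, 13.5, 0, 0, 0.2, 14.5, 0, 0, 0.2, 15.7, 0, 0, 0.2, 15.7, 0])

```text
clock: 33.05
tcp_pos: [0.6321, -0.1355, 0.0725]
orientation: [-2.706, -1.593, 0.003]
contact_force: [-0.7, 0.1, 0.3]
grip_width: 0.0855
gripper_force: 0.0
```

move_arm(rows=[0, 0, 0, 0, 0, 0, 0, 0, 0, 0, 0, 0, 0, 0, 0, 0, 0, 0, 0, 0, 0, 0, 0, 0], fingers=0, newtons=30)

```text
clock: 33.8
tcp_pos: [0.6333, -0.1356, 0.0741]
orientation: [2.707, 1.593, 0.001]
contact_force: [0.8, -0.9, 1.4]
grip_width: 0.0699
gripper_force: 34.9
```

move_arm(rows=[0, 0, -1, 0, 0, 0, -3, 0, 0, 0, -6, 0, 0, 0, -10, 0, 0, 0, -14, 0, 0, 0, -16, 0, 0, 0, -16, 0])

```text
clock: 34.67
tcp_pos: [0.6337, -0.1356, 0.2355]
orientation: [2.706, 1.592, 0.004]
contact_force: [0.1, -0.2, -2.2]
grip_width: 0.0704
gripper_force: 35.0
```

```bash
python3 -c "
from h import *
go((.586,.353,.235,61),(.586,.353,.061,61))"
```

```text
t 34.7 tcp [ 0.6337 -0.1356  0.2355] yaw 60.9 tilt 0.18deg w 0.070 f [ 0.1 -0.2 -2.2] j7 -0.55
(0.586, 0.353, 0.235, 61) -> [40.39, -27.9, 0.01] -0.1
(0.586, 0.353, 0.061, 61) -> [40.38, -27.95, 17.41] -0.1
```

move_arm(rows=[1.6, -1.1, 0, 0, 5, -3.4, 0, 0, 9.6, -6.6, 0, 0, 14.4, -9.9, 0, 0, 19.2, -13.2, 0, 0, 24, -16.5, 0, 0, 28.8, -19.8, 0, 0, 33.6, -23.1, 0, 0, 37.8, -26, 0, 0, 40.4, -27.9, 0, 0])

```text
clock: 35.92
tcp_pos: [0.5816, 0.3576, 0.2315]
orientation: [-2.702, -1.599, 0.006]
contact_force: [0.1, -0.4, -1.0]
grip_width: 0.0703
gripper_force: 35.0
```

```bash
python3 -c "
from h import *
go((.586,.353,.0621,61))"
```

```text
t 35.9 tcp [0.5816 0.3576 0.2315] yaw 61.2 tilt 0.24deg w 0.070 f [ 0.1 -0.4 -1. ] j7 -1.35
(0.586, 0.353, 0.0621, 61) -> [-0.16, 0.67, 16.94] 0.2
```

move_arm(rows=[0, 0, 2, 0, 0, 0, 6, 0, 0, 0, 10, 0, 0, 0, 13, 0, 0, 0, 15, 0, 0, 0, 16, 0, 0, 0, 16.6, 0, 0, 0, 17, 0, 0, 0, 17, 0, 0, 0, 17, 0])

```text
clock: 37.17
tcp_pos: [0.5856, 0.3533, 0.0645]
orientation: [-2.708, -1.593, -0.002]
contact_force: [0.6, 1.0, -1.3]
grip_width: 0.0701
gripper_force: 34.9
```

move_arm(rows=[0, 0, 0.15, 0, 0, 0, 0.25, 0, 0, 0, 0.25, 0])

```text
clock: 37.55
tcp_pos: [0.5856, 0.3533, 0.0621]
orientation: [2.708, 1.593, 0.001]
contact_force: [-1.4, -1.3, 4.4]
grip_width: 0.0703
gripper_force: 35.1
```

move_arm(rows=[0, 0, 0, 0, 0, 0, 0, 0, 0, 0, 0, 0, 0, 0, 0, 0], fingers=1)

```text
clock: 38.05
tcp_pos: [0.5852, 0.3531, 0.0612]
orientation: [-2.708, -1.593, 0.0]
contact_force: [0.4, 1.3, 0.6]
grip_width: 0.0851
gripper_force: 0.0
```

move_arm(rows=[0, 0, -2, 0, 0, 0, -5, 0, 0, 0, -9, 0, 0, 0, -13, 0, 0, 0, -17, 0, 0, 0, -17, 0])

```text
clock: 38.8
tcp_pos: [0.5869, 0.3548, 0.2372]
orientation: [-2.707, -1.593, -0.014]
contact_force: [-0.5, 0.3, -0.4]
grip_width: 0.0856
gripper_force: 0.0
```

```bash
python3 -c "
from h import *
go((.6385,.085,.235,77))
grab('top','t7.png',(70,90,370,300),2)"
```

```text
t 38.8 tcp [0.5869 0.3548 0.2372] yaw 61.0 tilt 0.50deg w 0.086 f [-0.5  0.3 -0.4] j7 -1.34
(0.6385, 0.085, 0.235, 77) -> [-21.08, 17.61, 0.12] -16.0
```

View pics/t7.png

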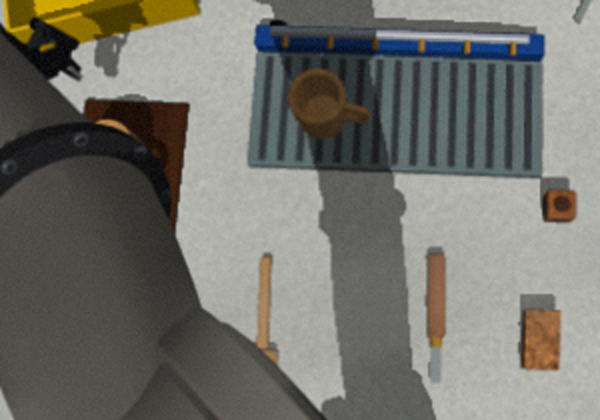

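Mug A is still in the tray with its rim at crop (319,97); mug B on the board is partly hidden by the arm. I'm fetching A.

move_arm(rows=[-2, 1.7, 0, -3, -6, 5, 0, -6, -10, 8.4, 0, -9, -14, 11.7, 0, -12, -18, 15, 0, -14, -21.1, 17.6, 0.1, -16, -21.1, 17.6, 0.1, -16, -21.1, 17.6, 0.1, -16])

```text
clock: 39.85
tcp_pos: [0.636, 0.0838, 0.2298]
orientation: [-2.458, -1.954, 0.001]
contact_force: [0.5, 1.5, 0.6]
grip_width: 0.0856
gripper_force: 0.0
```

```bash
python3 -c "
from h import *
go((.6385,.084,.072,77))"
```

```text
t 39.9 tcp [0.636  0.0838 0.2298] yaw 77.0 tilt 0.08deg w 0.086 f [0.5 1.5 0.6] j7 -0.66
(0.6385, 0.084, 0.072, 77) -> [0.07, 0.26, 15.78] -0.0
```

move_arm(rows=[0, 0.2, 4, 0, 0, 0.2, 7, 0, 0, 0.2, 9, 0, 0, 0.2, 10.5, 0, 0, 0.2, 11.5, 0, 0, 0.2, 12.5, 0, 0, 0.2, 13.5, 0, 0, 0.2, 14.5, 0, 0, 0.2, 15.7, 0, 0, 0.2, 15.7, 0])

```text
clock: 41.1
tcp_pos: [0.6378, 0.0825, 0.072]
orientation: [-2.459, -1.954, 0.003]
contact_force: [-0.2, -0.2, 0.8]
grip_width: 0.0851
gripper_force: 0.0
```

move_arm(rows=[0, 0, 0, 0, 0, 0, 0, 0, 0, 0, 0, 0, 0, 0, 0, 0, 0, 0, 0, 0, 0, 0, 0, 0], fingers=0, newtons=30)

```text
clock: 41.85
tcp_pos: [0.6389, 0.0828, 0.0737]
orientation: [2.459, 1.954, 0.001]
contact_force: [0.2, 0.0, 2.6]
grip_width: 0.0705
gripper_force: 35.0
```

move_arm(rows=[0, 0, -1, 0, 0, 0, -3, 0, 0, 0, -6, 0, 0, 0, -10, 0, 0, 0, -14, 0, 0, 0, -16, 0, 0, 0, -16, 0])

```text
clock: 42.72
tcp_pos: [0.6393, 0.0829, 0.235]
orientation: [2.458, 1.953, 0.004]
contact_force: [-0.5, -0.1, -3.0]
grip_width: 0.0705
gripper_force: 35.1
```

```bash
python3 -c "
from h import *
go((.426,.365,.235,77),(.426,.365,.061,77))
im=grab('top')
b=[x for x in blobs(mask(im,(0,110,25),(14,255,90))) if cv2.boundingRect(x)[0]<170]
print([cv2.boundingRect(x) for x in b])
grab('scene','s8.png',(200,100,500,320),2)"
```

```text
t 42.7 tcp [0.6393 0.0829 0.235 ] yaw 76.9 tilt 0.17deg w 0.071 f [-0.5 -0.1 -3. ] j7 -0.66
(0.426, 0.365, 0.235, 77) -> [22.66, -27.15, -0.06] -0.1
(0.426, 0.365, 0.061, 77) -> [22.64, -27.2, 17.34] -0.1
[(98, 140, 66, 124), (0, 0, 34, 51), (97, 31, 45, 10)]
```

View pics/s8.png

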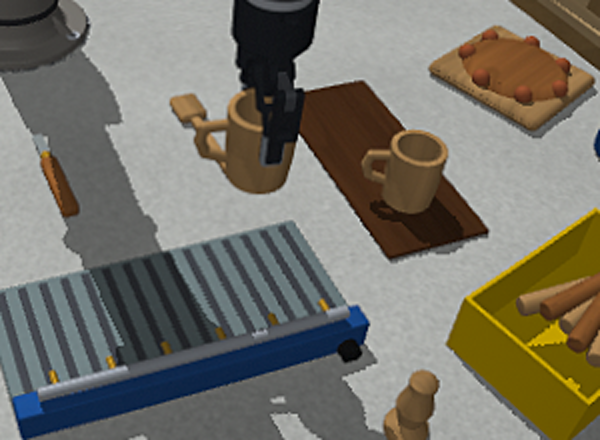

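Mug B stands well on the board at crop (415,170), and mug A is in the gripper at (258,140). I'm carrying A to the board.

move_arm(rows=[1, -1.2, 0, 0, 3.5, -4.2, 0, 0, 6.7, -8, 0, 0, 9.9, -11.8, 0, 0, 13.1, -15.7, 0, 0, 16.3, -19.5, 0, 0, 19.5, -23.3, 0, 0, 21.8, -26.1, 0, 0, 22.7, -27.2, 0, 0, 22.7, -27.2, 0, 0])

```text
clock: 44.08
tcp_pos: [0.4239, 0.3656, 0.2326]
orientation: [2.457, 1.957, -0.002]
contact_force: [0.1, -1.0, -2.0]
grip_width: 0.0703
gripper_force: 35.1
```

move_arm(rows=[0, 0, 2, 0, 0, 0, 6, 0, 0, 0, 10, 0, 0, 0, 13, 0, 0, 0, 15, 0, 0, 0, 16, 0, 0, 0, 16.6, 0, 0, 0, 17, 0, 0, 0, 17, 0, 0, 0, 17, 0])

```text
clock: 45.32
tcp_pos: [0.4252, 0.3655, 0.0638]
orientation: [2.459, 1.955, 0.002]
contact_force: [1.1, 0.4, -1.3]
grip_width: 0.0702
gripper_force: 35.1
```

move_arm(rows=[0, 0, 0.15, 0, 0, 0, 0.2, 0, 0, 0, 0.2, 0])

```text
clock: 45.7
tcp_pos: [0.425, 0.3654, 0.0616]
orientation: [2.459, 1.955, 0.001]
contact_force: [0.2, -1.6, 2.9]
grip_width: 0.0703
gripper_force: 35.2
```

move_arm(rows=[0, 0, 0, 0, 0, 0, 0, 0, 0, 0, 0, 0, 0, 0, 0, 0], fingers=1)

```text
clock: 46.2
tcp_pos: [0.4249, 0.3653, 0.0613]
orientation: [2.459, 1.955, -0.0]
contact_force: [0.3, -0.9, -0.5]
grip_width: 0.0856
gripper_force: 0.0
```

move_arm(rows=[0, 0, -2, 0, 0, 0, -5, 0, 0, 0, -9, 0, 0, 0, -13, 0, 0, 0, -17, 0, 0, 0, -20, 0, 0, 0, -20, 0])

```text
clock: 47.08
tcp_pos: [0.4256, 0.3667, 0.2653]
orientation: [-2.459, -1.955, -0.01]
contact_force: [-0.0, 0.8, -0.4]
grip_width: 0.0853
gripper_force: 0.0
```

move_arm(rows=[-5, 0, 0, 0, -10, 2, 0, 0, -15, 5, 0, 0, -20, 8, 0, 0, -25, 10, 0, 0, -30, 12, 0, 0, -33, 12, 0, 0, -33, 12, 0, 0])

```text
clock: 48.08
tcp_pos: [0.4663, 0.0141, 0.2609]
orientation: [-2.464, -1.949, 0.003]
contact_force: [-0.4, 0.6, 0.6]
grip_width: 0.0853
gripper_force: 0.0
```

```bash
python3 -c "
from h import *
go()
grab('top','t9.png',(70,90,420,300),2)"
```

```text
t 48.1 tcp [0.4663 0.0141 0.2609] yaw 76.7 tilt 0.10deg w 0.085 f [-0.4  0.6  0.6] j7 -0.47
```

View pics/t9.png

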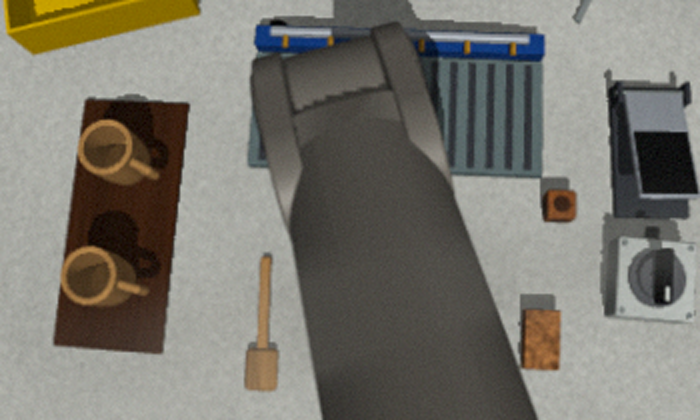

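Both mugs stand on the board, rims at crop (105,146) and (89,276); the isolator is off and the pedal up. One numeric check, then hand in if inside.

```bash
python3 -c "
from h import *
w=onz('top',[(122.3,162.8),(114.3,227.8)],.093)[:,:2];a=-.076;d=w-[.506,.359]
b=np.c_[d[:,0]*np.cos(a)+d[:,1]*np.sin(a),-d[:,0]*np.sin(a)+d[:,1]*np.cos(a)];print(w,b)
if (abs(b)<[.12,.03]).all(): print(r.hand_in())
"
```

```text
[[0.5857785  0.35131032]
 [0.42287729 0.36368397]] [[ 0.08013206 -0.00161015]
 [-0.08323841 -0.0016408 ]]
the job is handed in; nothing more can be done
None
```

The job is done and handed in; no verdict came back. My last measurement had both mugs standing near the board's centreline, the isolator and pedal were cycled in the required order, and only two mugs were present. One picture I viewed was larger than the 800 x 600 limit.

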